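# Set the webcam on the crank riser and crank it up to the mark

## Robot

A 7-joint arm with a two-finger parallel gripper is mounted at the origin on a cart in front of the work surface, level with it; the furniture and walls round the work are solid. World frame = base frame: x ahead of the robot, y to its left, z up, the work surface at z = 0. Lengths are in mm, angles in rad, forces in N, time in s.
With the tool pointing down it reaches from about 425 to 800 mm from the base axis. Payload 8.3 kg.
Tool frame: the origin (TCP) lies between the finger pads; the fingertips stand arm.tips_ahead ahead of it and the grasp point (between the pads) is the TCP (arm.tips_ahead is the distance from the TCP to the fingertips, in mm); z points along the fingers, y is the line along which they close (so a half turn about z gives the same grasp; the last joint's range is limited). The gripper opens to 85 mm and grips with 20 to 120 N. Pads are 22 mm wide; open, the fingers measure 114 mm over their backs; the gripper's body (76 mm by 85 mm) begins 54 mm behind the grasp point. The pads swing forward as they close: fully open they stand 13 mm farther back than shut.
Start: joints at [-1.221, 0.383, 0.016, 1.37, -0.006, 1.388, -0.046], TCP at [250.682, 572.504, 219.279] pointing down, gripper open.
Joint ranges: [-2.95, 2.95], [-0.25, 2.06], [-1.52, 1.56], [0.18, 2.33], [-1.44, 4.58], [0.02, 2.06], [-3.01, 3.01]. Speed limits (rad/s): [2.39, 2.39, 3.01, 3.01, 3.14, 3.14, 3.14].

## Interface

Orientations are given as a unit quaternion [x, y, z, w].
In Python, from workcell import arm gives the robot as it stands.
- The arm moves only by the shell command python3 -m pendant 'ROWS' [FORCE]. ROWS is JSON, one flat list of numbers, 7 for each row, row after row: the turn, a rotation vector about the tool's x, y, z in rad, then the shift along the tool's x, y, z in mm, then the opening in per cent of the stroke, from 0 (shut) to 100 (fully open). In form: [ax, ay, az, x, y, z, jaw, ax, ay, az, x, y, z, jaw, ...]. A call has 1 to 20 rows; each row is the pose to reach, as a shift and turn from the pose commanded when the call began, along the tool's axes at that moment; what a row does not reach only later rows make up. A row lasts 1/8 s, in which the tool goes at most 62.5 mm and 10.7 degrees, less where a joint would pass 70% of its speed; a pose out of reach is approached as far as the arm can. A call with a gripper value outside its range is refused whole. The fingers move at their own pace and stop on an object; FORCE is the grip in N (left out, the last holds). Time passes only in rows, so rows that repeat a pose let the fingers close. It gives the time, the measured TCP pose, the force, the opening and the grip force at its end, in the units of the state.
- arm.get_state(): the state, without advancing time (a new reading comes with each control period).
- arm.camera(name): name is "side" or "top"; returns the picture (480x640x3 uint8, red, green, blue); there is no depth.
- arm.camera_params(name): a dict with "fov_y" (degrees; the focal length in pixels is half the picture's height over the tangent of half this angle, whatever the lens; pixels are square), "cx", "cy" (the principal point, pixels), "k1" (the pictures are not rectified: a ray, as slopes to the right and down, at radius r is drawn at 1 + k1 r^2 times it, then the intrinsics apply), "view" (4x4, takes a point from world to camera coordinates). Camera axes: x right, y down, z forward; pixel columns grow to the right and rows downward; lengths in mm; the calibration is good to about 2 mm. A picture is of the moment at which its call begins. camera_params takes no time and is no camera call.
- arm.sign_off(): hands the job in; it is judged then, once.
The state is a dict: "t": time; "q": joint angles; "dq": joint speeds; "joint_efforts": joint torques, N m; "tool_pos": TCP position; "tool_rot": TCP orientation; "force": force on the tool from outside, world axes, zero at the start; "wrist_torque": the same for the moment, N m; "finger_gap": finger opening in mm; "grasp_force": force on a finger pad.
Only numpy, scipy, OpenCV 4.12 (cv2) and the standard library are available. Lean on these libraries where they do the work, as an engineer would, in place of code of your own. Each camera call takes 0.05 s, during which the arm holds its last target. There are 200 camera calls.

## Task

Set the black webcam with white end bands that stands loose on the desk mat gently on the middle of the small riser's black plate, upright and with its lens facing the riser's front. Then turn the riser's crank clockwise (seen from above), steadily and without ever letting it fly round, over its stiff spot in each turn, until the yellow pointer is level with the red mark. Leave the webcam standing up there, let go of the crank, and do not disturb the other things.

Things in the scene. Friction and masses are not known exactly. Their poses are not given: they have to be found in the camera images.
- webcam_barrel (a point): Middle of the barrel of the loose black webcam with white bands at both ends (35 deep x 88 wide x 64 mm high, 0.13 kg; ignore any other). Barrel: lying cylinder, diameter 32, length 88 mm, its middle 48 mm above the webcam's underside; foot 32 x 62 mm. x points from lens to back (the lens looks along -x), y along the barrel, z up. Grasp across the barrel, along x.
- webcam_lens (a point): Front of the webcam's barrel at the lens, 17 mm in front (-x) of the middle of the barrel, at the same height; same axes.
- riser: Grey base plate of the crank riser, fixed to the desk, 130 (x) x 375 (y) x 30 mm. Origin on the desk under its middle; x points from its front (long edge on the robot's side) to its back, y to its left end, z up. Left half: aluminium mast, 155 mm high, at y = +168 mm, and the plate, middle at y = +90 mm. Right half: blue crank on an upright axis at y = -110 mm.
- plate (a point): Middle of the top face of the riser's plate (black rubber on aluminium, 90 x 104 mm), axes as the riser's: x to the back, so the riser's front is -x. The webcam is to stand here. The plate goes straight up 25 mm for each full clockwise turn of the crank; its top is 60 mm above the desk at crank angle 0.
- pointer (a point): Tip of the yellow pointer on the plate's carriage, in front of the white scale beside the mast; it rises with the plate.
- mark_tip (a point): Tip of the red mark clipped to the white scale, 4 mm high, right beside the pointer's path. It marks the height wanted, 42 to 58 mm above where the pointer stands at crank angle 0.
- crank_axis (a point): Point on the crank's upright axis, 110 mm above the desk, level with the knob's middle. The knob runs on a circle of 55 mm radius round it. Once a turn, with the knob straight to the back (crank angles 3.14, 9.42), is a stiff spot: from 0.42 rad before it a sprung plunger pushes back with up to about 6 N more at the knob, and for as far after it pushes the crank ahead.
- knob_mid (a point): Middle of the crank's black upright knob, 25 mm diameter, 49 mm high (84 to 133 mm above the desk; the 18 mm wide blue arm under it has its top at 83 mm). The knob spins freely on its pin, so it can be pinched from above and carried round without turning the gripper.
- crank (a joint): Crank angle in rad, growing as it turns clockwise seen from above. At 0, 6.28, 12.57 the knob lies straight to the riser's front (-x). Starts between -1.9 and 1.9. Drag about 2 to 3 N at the knob; off the stiff spots it stays where it is left. End stops at -2.6 and 21. Over 4 rad/s at any moment is flying round; about 1 rad/s is a good pace.
- sticky_mid (a point): Yellow pad of sticky notes, 70 x 70 x 12 mm, loose, a bystander.
- tape_roll: Roll of black tape, 58 mm diameter, 19 mm high, loose, a bystander; origin under its middle.
- call_webcam: The loose webcam as a whole; origin under the middle of its foot, axes as webcam_barrel.

How it is judged (in metres and radians):
On the way, in this order (a step that is already met when the one before it is completed fails the run):
1. the webcam stands on the plate, facing the riser's front, let go, with the crank not yet turned over its stiff spot (x of webcam_lens in the frame of plate between -0.042 and -0.001 m and y of webcam_lens in the frame of plate between -0.025 and 0.025 m and z of webcam_lens in the frame of plate between 0.04 and 0.056 m and angle between webcam_barrel's own z axis and vertical below 0.12 rad and angle between the x axis of webcam_barrel and the x axis of plate, either way round below 0.3 rad and contact force between the fingers and call_webcam below 0.1 N and value of joint crank below 2.5 rad), for 0.2 s.
2. the crank has been turned over its first stiff spot with the webcam on the plate (x of webcam_lens in the frame of plate between -0.042 and -0.001 m and y of webcam_lens in the frame of plate between -0.025 and 0.025 m and z of webcam_lens in the frame of plate between 0.04 and 0.056 m and angle between webcam_barrel's own z axis and vertical below 0.12 rad and angle between the x axis of webcam_barrel and the x axis of plate, either way round below 0.3 rad and value of joint crank above 3.7 rad), for 0.05 s.
3. the crank has been turned over its second stiff spot with the webcam on the plate (x of webcam_lens in the frame of plate between -0.042 and -0.001 m and y of webcam_lens in the frame of plate between -0.025 and 0.025 m and z of webcam_lens in the frame of plate between 0.04 and 0.056 m and angle between webcam_barrel's own z axis and vertical below 0.12 rad and angle between the x axis of webcam_barrel and the x axis of plate, either way round below 0.3 rad and value of joint crank above 9.6 rad), for 0.05 s.
At the end, for the whole second after the job is handed in: The webcam stands upright on the plate, released and at rest, its lens within 25 mm of the plate's middle sideways, its middle within about 20 mm of it front to back, turned less than 0.3 rad from the riser's front; the pointer is within 4 mm of the red mark in height; the crank is at rest (x of webcam_lens in the frame of plate between -0.042 and -0.001 m and y of webcam_lens in the frame of plate between -0.025 and 0.025 m and z of webcam_lens in the frame of plate between 0.04 and 0.056 m and angle between webcam_barrel's own z axis and vertical below 0.12 rad and angle between the x axis of webcam_barrel and the x axis of plate, either way round below 0.3 rad and z of pointer in the frame of mark_tip between -0.004 and 0.004 m and contact force between the fingers and call_webcam below 0.1 N and velocity of joint crank between -0.1 and 0.1 rad/s and linear speed of call_webcam below 0.02 m/s); the robot touches nothing.
It fails at once if the crank flies round: faster than 4 rad/s either way (velocity of joint crank above 4 rad/s or velocity of joint crank below -4 rad/s).
It fails at once if the webcam is banged onto the riser (over 60 N) (contact force between call_webcam and riser above 60 N).
It fails at once if another loose thing (sticky notes, tape) is moved by more than 40 mm (distance of any of sticky_mid, tape_roll from where it was at the start of the episode above 0.04 m).
It also fails if it takes over 72 s, if anything falls off the work surface, if the arm or the gripper's body presses on something with over 40 N, if the wrist force passes 120 N, or if a joint passes its speed limit or range.

## Working session

There is one attempt and no reset: what is moved stays moved. The work goes in short steps, Python scripts to look and compute and a shell command to move; the robot and the scene stay as the last step left them, time stands still between calls to the robot, and variables do not carry over. Pictures are saved under pics/ and viewed, at most 10 in all, crops included, and the job is handed in when it is done.

```bash
ls; mkdir -p pics; python3 - <<'E'
from workcell import arm
import cv2,numpy as np
for n in("top","side"):
    cv2.imwrite(f"pics/{n}0.png",arm.camera(n)[:,:,::-1]); p=arm.camera_params(n); print(n,p["fov_y"],p["cx"],p["cy"],p["k1"],np.round(p["view"],3).tolist())
s=arm.get_state();print(s,arm.tips_ahead)
E
```

```text
pics
top 43.09622137076836 315.08260393866345 235.93611785021338 -0.13516362778712446 [[-0.008, -1.0, -0.022, 18.837], [-0.996, 0.01, -0.085, 500.753], [0.085, 0.021, -0.996, 1350.07], [0.0, 0.0, 0.0, 1.0]]
side 51.42542950034107 314.8590759654966 240.9542350002333 -0.11305691432703256 [[0.917, -0.397, -0.024, -467.675], [-0.193, -0.391, -0.9, 194.851], [0.348, 0.83, -0.435, 1133.507], [0.0, 0.0, 0.0, 1.0]]
{'t': 0.1, 'q': array([-1.22086944,  0.38417836,  0.01637834,  1.37102148, -0.00631318,
        1.38817782, -0.04649434]), 'dq': array([ 0.00038692, -0.00133835,  0.0003342 , -0.00423743, -0.00027476,
       -0.00039194, -0.00019677]), 'joint_efforts': array([ 3.52434581e-03, -6.29128218e+01,  8.47683102e-01, -3.72754526e+01,
        1.67962268e-02,  1.05605606e-02, -1.65662886e-06]), 'tool_pos': array([250.52958023, 572.09329611, 218.37624739]), 'tool_rot': array([ 2.04919516e-01,  9.78778442e-01, -8.50975078e-04, -1.71607780e-04]), 'force': array([-0.83256393, -0.66301773, -0.347528  ]), 'wrist_torque': array([-0.00171534,  0.01693823, -0.00759255]), 'grasp_force': 0.0, 'finger_gap': 85.37353868046822} 19.0
```

View pics/top0.png

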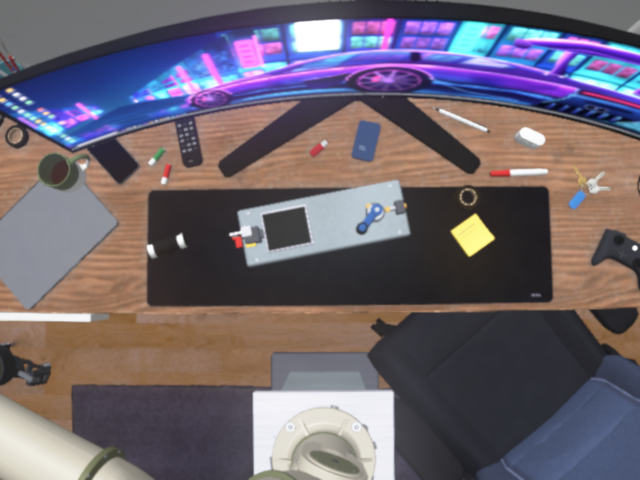

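View pics/side0.png

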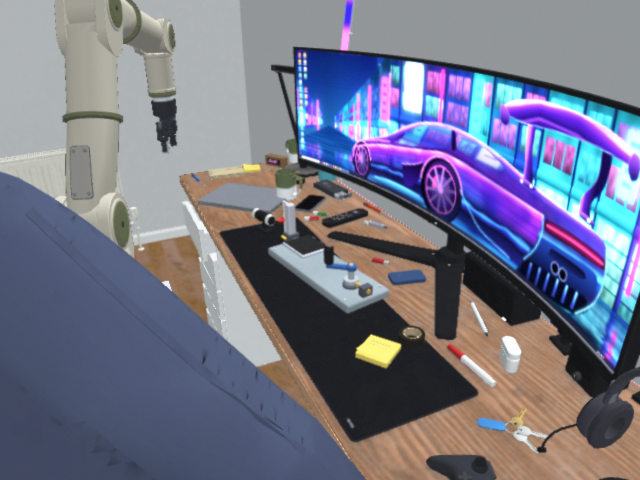

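The top view shows the webcam at about (167,245) with bands at (152,246) and (180,241). The riser's corners are near (238,212), (400,181), (410,235) and (248,266), the crank hub near (378,211) and the knob near (362,228). In the side view the webcam is near (263,216) and the mast near (290,218). I'll zoom in on all of these next.

```bash
cat > h.py <<'E'
from workcell import arm
import numpy as np,cv2
def cam(n):
    p=arm.camera_params(n);f=240/np.tan(np.radians(p["fov_y"]/2))
    return p,f,np.array(p["view"])
def ray(n,uv):
    p,f,V=cam(n);d=np.array([(uv[0]-p["cx"])/f,(uv[1]-p["cy"])/f]);s=d.copy()
    for _ in range(20): s=d/(1+p["k1"]*(s@s))
    R=V[:3,:3];return -R.T@V[:3,3],R.T@np.array([s[0],s[1],1])
def onz(n,uv,z):
    c,d=ray(n,uv);return c+d*(z-c[2])/d[2]
def proj(n,P):
    p,f,V=cam(n);c=V[:3,:3]@np.asarray(P,float)+V[:3,3];s=c[:2]/c[2];s=s*(1+p["k1"]*(s@s))
    return s*f+[p["cx"],p["cy"]]
def tri(u1,u2):
    c1,d1=ray("top",u1);c2,d2=ray("side",u2)
    a=np.linalg.lstsq(np.c_[d1,-d2],c2-c1,rcond=None)[0]
    P,Q=c1+a[0]*d1,c2+a[1]*d2;return (P+Q)/2,np.linalg.norm(P-Q)
E
python3 - <<'E'
from h import *
t=cv2.imread("pics/top0.png");s=cv2.imread("pics/side0.png")
def c(i,x,y,w,h,k):return cv2.resize(i[y:y+h,x:x+w],None,fx=k,fy=k,interpolation=cv2.INTER_CUBIC)
A=np.hstack([c(t,140,225,50,40,6),c(t,225,175,200,96,2.5)]);
B=np.hstack([c(s,245,195,60,60,6),c(s,262,195,88,72,5)])
o=np.zeros((600,800,3),np.uint8);o[:240,:A.shape[1]]=A[:240,:800];o[240:600,:800]=B[:360,:800]
cv2.imwrite("pics/z0.png",o)
# riser corners at z=30
for uv in [(238,212),(400,181),(410,235),(248,266)]:print(onz("top",uv,30).round(1))
E
```

```text
[556.2 188.   30. ]
[ 622.9 -179.    30. ]
[ 500.1 -198.8   30. ]
[434.  165.1  30. ]
```

View pics/z0.png

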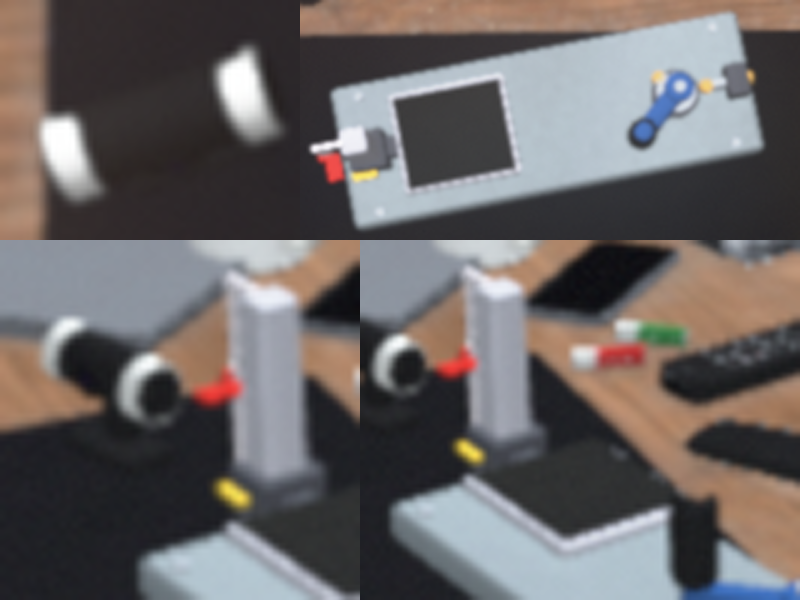

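The zoom shows the barrel nearly parallel to the riser's long side. The yellow pointer is by the mast base, the red mark is higher on the scale, and the knob sits front-left of the crank axis. The lens side isn't clear yet, so I'll stretch the contrast there and take the measurements.

```bash
python3 - <<'E'
from h import *
T=np.mean([arm.camera("top").astype(float) for _ in range(6)],0)[:,:,::-1]
S=np.mean([arm.camera("side").astype(float) for _ in range(6)],0)[:,:,::-1]
np.savez("avg0.npz",T=T,S=S)
def c(i,x,y,w,h,k,g):return cv2.resize(np.clip(i[y:y+h,x:x+w]*g,0,255).astype(np.uint8),None,fx=k,fy=k,interpolation=cv2.INTER_NEAREST)
cv2.imwrite("pics/z1.png",np.hstack([c(T,144,225,46,42,8,3.5),c(S,243,200,42,42,8,3.5)]))
def blobs(I,lo,hi,box,n,mn=4):
    x,y,w,h=box;m=cv2.inRange(cv2.cvtColor(I[y:y+h,x:x+w].astype(np.uint8),cv2.COLOR_BGR2HSV),lo,hi)
    k,l,st,ce=cv2.connectedComponentsWithStats(m)
    for i in range(1,k):
        if st[i,4]>=mn: print(n,(ce[i]+[x,y]).round(1),st[i,4],"bbox",st[i,:4]+[x,y,0,0])
blobs(T,(0,0,150),(180,60,255),(146,230,44,34),"Tband")
blobs(S,(0,0,130),(180,60,255),(248,203,32,28),"Sband")
blobs(S,(0,150,120),(8,255,255),(270,205,30,30),"Sred");blobs(S,(20,120,120),(35,255,255),(270,225,30,25),"Syel")
blobs(T,(0,150,120),(8,255,255),(225,225,30,30),"Tred");blobs(T,(20,120,120),(35,255,255),(235,230,30,25),"Tyel",3)
blobs(T,(100,120,60),(125,255,255),(350,195,45,45),"Tblue");blobs(S,(100,120,60),(125,255,255),(310,240,60,50),"Sblue")
blobs(T,(0,0,0),(180,110,80),(355,218,15,20),"Tknob");blobs(S,(0,0,0),(180,255,70),(318,240,20,28),"Sknob")
blobs(T,(0,0,0),(180,255,80),(256,200,60,52),"Tplate",300)
E
```

```text
Tband [180.1 239.9] 78 bbox [176 234   9  13]
Tband [150.1 249.8] 82 bbox [146 244   9  13]
Sband [261.2 206.6] 217 bbox [248 203  31  15]
Sband [267.6 217.6] 40 bbox [265 214   9  10]
Sred [280.8 219.5] 22 bbox [277 217   8   5]
Syel [283.5 236.9] 18 bbox [281 235   6   5]
Tred [237.5 241.6] 71 bbox [232 237  10  11]
Tyel [250.8 244.3] 22 bbox [247 243   9   4]
Tblue [369.3 218.2] 175 bbox [359 205  23  27]
Sblue [342.1 266.6] 131 bbox [327 263  29   8]
Tknob [359.9 231.6] 15 bbox [357 229   8   5]
Sknob [326.6 252.5] 191 bbox [318 240  17  25]
Tplate [286.1 228.2] 1384 bbox [264 208  46  41]
```

View pics/z1.png

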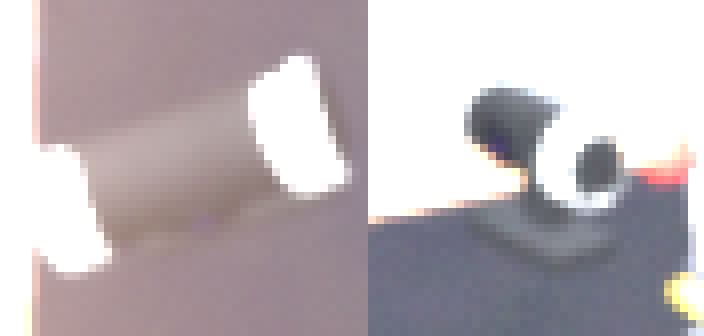

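In the stretched picture the purple lens glint is at about (169.6,252.7) in the top view, on the robot's side. The lens already faces front, and the barrel is turned slightly more than the riser.

```bash
python3 - <<'E'
from h import *
d=np.load("avg0.npz");T=d["T"].astype(np.uint8);S=d["S"]
g=lambda x,y:(144+x/8-.5,225+y/8-.5)
L=onz("top",g(96,209),48);R=onz("top",g(270,140),48);print("webcam mid",((L+R)/2).round(1),"yaw",np.arctan2(-(L-R)[0],(L-R)[1]),"len inner",np.linalg.norm(L-R))
hsv=cv2.cvtColor(T,cv2.COLOR_BGR2HSV);sub=np.zeros(T.shape[:2],np.uint8)
sub[170:275,228:420]=cv2.inRange(hsv,(80,8,130),(130,90,230))[170:275,228:420]
sub=cv2.morphologyEx(sub,cv2.MORPH_OPEN,np.ones((3,3)))
c=max(cv2.findContours(sub,0,2)[0],key=cv2.contourArea)
b=cv2.boxPoints(cv2.minAreaRect(c));print(b.round(1).tolist())
W=np.array([onz("top",p,30) for p in b]);print(W.round(1).tolist(),W.mean(0).round(1))
e=max([W[i]-W[i-1] for i in range(4)],key=np.linalg.norm);e*=np.sign(e[1]);yaw=np.arctan2(-e[0],e[1]);print("riser yaw",yaw,np.linalg.norm(e))
Rz=np.array([[np.cos(yaw),-np.sin(yaw)],[np.sin(yaw),np.cos(yaw)]]);O=W.mean(0)[:2]
pm=onz("top",(286.1,228.2),63);print("plate seen",pm.round(1),"from riser",O+Rz@[0,90])
m=cv2.inRange(hsv[200:252,256:316],(0,0,0),(180,255,80));c=max(cv2.findContours(m,0,2)[0],key=cv2.contourArea);pb=cv2.boxPoints(cv2.minAreaRect(c))+[256,200]
P=np.array([onz("top",p,63) for p in pb]);e=[P[i]-P[i-1] for i in range(4)];print("plate yaw",[round(np.degrees(np.arctan2(v[0],v[1])),1) for v in e],[round(np.linalg.norm(v)) for v in e],P.mean(0).round(1))
ca=O+Rz@[0,-110];print("crank axis",ca, "hub seen",onz("top",(377.5,211),83).round(1))
k1=onz("top",(361.3,229.5),133);k=tri((361.3,229.5),(328.5,249))
for q in (k1,k[0]):
    v=Rz.T@(q[:2]-ca);print("knob",q.round(1),"r",np.linalg.norm(v),"theta",np.arctan2(v[1],-v[0]))
for th in (0.4,.6,.8,1.0):
    K=np.r_[ca+Rz@(55*np.array([-np.cos(th),np.sin(th)])),133];print(th,proj("top",K).round(1),proj("side",K-[0,0,24]).round(1))
for n,u,s in (("red",(237.5,241.6),(280.8,219.5)),("yel",(250.8,244.3),(283.5,236.9))):print(n,tri(u,s))
E
```

```text
webcam mid [478.6 347.1  48. ] yaw 0.36486836170212456 len inner 53.08401881646017
[[236.1999969482422, 210.5], [398.79998779296875, 178.3000030517578], [409.79998779296875, 234.10000610351562], [247.3000030517578, 266.29998779296875]]
[[559.6, 192.1, 30.0], [629.0, -176.4, 30.0], [502.1, -198.5, 30.0], [433.3, 166.8, 30.0]] [531.  -4.  30.]
riser yaw 0.1861731963753826 374.9482860930719
plate seen [515.   76.8  63. ] from riser [514.36070197  84.47689512]
plate yaw [np.float64(78.8), np.float64(169.3), np.float64(-100.9), np.float64(-10.8)] [75, 90, 75, 89] [515.1  77.   63. ]
crank axis [ 551.38061876 -112.06705864] hub seen [ 548.4 -122.4   83. ]
knob [503.8 -84.  133. ] r 55.23339612750769 theta 0.7200660381640036
knob [507.8 -85.7 123.1] r 50.943967028996354 theta 0.7303102633423476
0.4 [369.3 232.4] [325.9 257.9]
0.6 [364.2 230.8] [325.4 255.8]
0.8 [359.6 228.3] [325.8 253.7]
1.0 [355.5 224.9] [327.1 251.6]
red (array([484.08649004, 177.87555739, 102.73618674]), np.float64(1.1708691884727367))
yel (array([481.30574677, 154.94611   ,  58.72835067]), np.float64(1.3238000302770907))
```

```bash
cat > to.py <<'E'
import sys,numpy as np
from scipy.spatial.transform import Rotation as Ro
from workcell import arm
def to(P,ang=None):
    s=arm.get_state();R=Ro.from_quat(s["tool_rot"]);o="shift %s"%np.round(R.inv().apply(np.array(P)-s["tool_pos"]),1)
    if ang is not None:
        y=np.array([np.cos(ang),np.sin(ang),0]);y*=np.sign(y@R.as_matrix()[:,1]);z=np.array([0,0,-1.]);G=Ro.from_matrix(np.c_[np.cross(y,z),y,z])
        o+=" turn %s"%(R.inv()*G).as_rotvec().round(3)
    print(o,"at",np.round(s["tool_pos"],1))
a=[float(v) for v in sys.argv[1:]]
to(a[:3],a[3] if len(a)>3 else None)
E
python3 to.py 478.6 347.1 130 0.365
python3 -m pendant '[0,0,0.1,-40,-15,5,100, 0,0,0.2,-80,-30,15,100, 0,0,0.3,-120,-45,25,100, 0,0,0.45,-160,-60,35,100, 0,0,0.6,-200,-76,45,100, 0,0,0.7,-240,-92,55,100, 0,0,0.792,-275,-105,65,100, 0,0,0.792,-299,-115,80,100, 0,0,0.792,-299,-115,88,100, 0,0,0.792,-299,-115,88,100, 0,0,0.792,-299,-115,88,100]' 30
python3 to.py 478.6 347.1 48 0.365
```

```text
shift [-299.2 -115.    89.3] turn [-0.    -0.     0.793] at [250.7 572.5 219.3]
t: 2.08
tool_pos: [477.6, 348.8, 131.8]
tool_rot: [0.566, 0.825, 0.0, -0.0]
force: [-0.4, -0.2, -0.1]
finger_gap: 85.4
grasp_force: 0.0
shift [-2.   0.3 83.8] turn [ 0.    -0.001  0.003] at [477.6 348.8 131.8]
```

```bash
python3 -m pendant '[0,0,0,-2,0,20,100, 0,0,0,-2,0,45,100, 0,0,0,-2,0,65,100, 0,0,0,-2,0,78,100, 0,0,0,-2,0,83,100, 0,0,0,-2,0,83,100, 0,0,0,-2,0,83,20, 0,0,0,-2,0,83,20, 0,0,0,-2,0,83,20, 0,0,0,-2,0,83,20, 0,0,0,-2,0,83,20, 0,0,0,-2,0,83,20]' 30
python3 to.py 478.6 347.1 230
```

```text
t: 3.58
tool_pos: [480.6, 346.1, 49.7]
tool_rot: [0.567, 0.824, 0.002, 0.001]
force: [1.7, 1.1, 5.4]
finger_gap: 16.8
grasp_force: 5.1
shift [   1.8   -0.9 -180.3] at [480.6 346.1  49.7]
```

The gap is 17 mm where the barrel should hold it at about 32 mm, so I'll look.

```bash
python3 - <<'E'
from h import *
def c(i,x,y,w,h,k,g):return cv2.resize(np.clip(i[y:y+h,x:x+w].astype(float)*g,0,255).astype(np.uint8),None,fx=k,fy=k,interpolation=cv2.INTER_CUBIC)
T=arm.camera("top")[:,:,::-1];S=arm.camera("side")[:,:,::-1]
cv2.imwrite("pics/g1.png",np.hstack([c(T,130,215,66,66,6,2),c(S,230,185,66,66,6,2)]))
print(proj("top",[480.6,346.1,49.7]),proj("side",[480.6,346.1,49.7]))
E
```

```text
[166.59898104 245.39154806] [262.32373428 216.2457163 ]
```

View pics/g1.png

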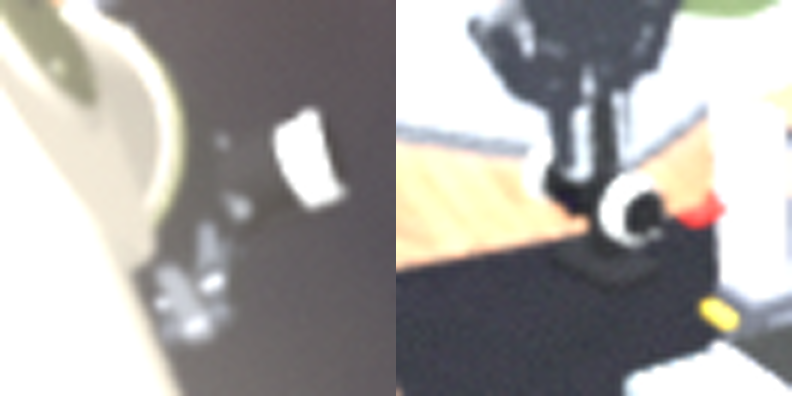

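```bash
python3 -m pendant '[0,0,0,0,0,0,5, 0,0,0,0,0,0,5, 0,0,0,0,0,0,5]' 30; python3 -c "
from workcell import arm
s=arm.get_state();print(s['q'],s['joint_efforts'].round(1))"
```

```text
t: 4.05
tool_pos: [482.0, 346.9, 51.8]
tool_rot: [0.567, 0.824, 0.003, 0.001]
force: [0.0, -0.5, 17.0]
finger_gap: 4.5
grasp_force: 9.1
[-0.87630193  0.45249108  0.25664351  1.68205225 -0.13097778  1.01663539
 -0.21051467] [ -0.5 -50.7   3.4 -25.6  -0.2  -0.1   0. ]
```

```bash
cat > snap.py <<'E'
import sys
from h import *
x,y,w,k=[int(v) for v in sys.argv[3:7]]
I=np.mean([arm.camera(sys.argv[1]).astype(float) for _ in range(3)],0)[y:y+w,x:x+w,::-1]
np.save(sys.argv[2],cv2.resize(np.clip(I*2,0,255).astype(np.uint8),None,fx=k,fy=k,interpolation=cv2.INTER_CUBIC))
E
python3 snap.py side a.npy 238 185 50 8
python3 -m pendant '[0,0,0,0,0,0,40, 0,0,0,0,0,0,100, 0,0,0,0,0,0,100, 0,0,0,0,0,0,100, 0,0,0,0,0,0,100, 0,0,0,0,0,0,100]' 30
python3 snap.py side b.npy 238 185 50 8
python3 - <<'E'
from h import *
cv2.imwrite("pics/g2.png",np.hstack([np.load("a.npy"),np.load("b.npy")]))
s=arm.get_state();p=s["tool_pos"];print(p,s["finger_gap"])
for z in (31,48,64):print(z,(proj("side",[480.5,346.5,z])-[238,185])*8)
E
```

```text
t: 4.95
tool_pos: [479.0, 345.3, 48.0]
tool_rot: [0.567, 0.824, -0.0, -0.0]
force: [0.0, -0.2, -0.0]
finger_gap: 85.5
grasp_force: 0.0
[479.10873751 345.32145199  48.14635065] 85.27577242636542
31 [197.29982464 293.20447635]
48 [194.33245536 253.63298357]
64 [191.52343086 216.06002773]
```

View pics/g2.png

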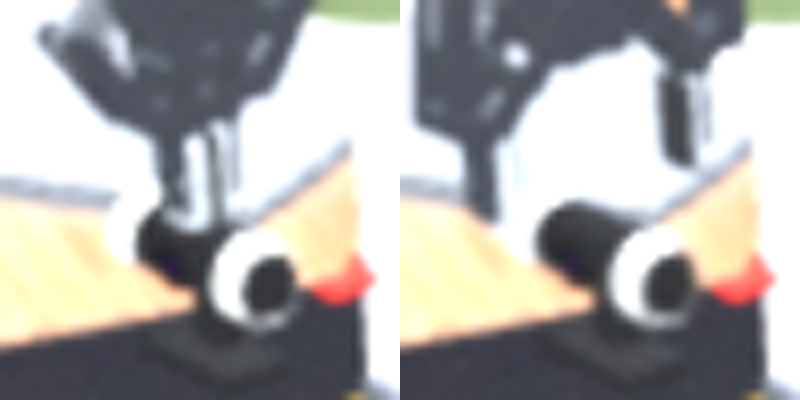

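The shut tips rest on top of the barrel (about z 64) while the TCP reads 52. The real fingertips are therefore about 30 mm higher than the nominal offset says. I'll lower by about 28 mm and grip again.

```bash
python3 -m pendant '[0,0,0,0,0,7,100, 0,0,0,0,0,14,100, 0,0,0,0,0,21,100, 0,0,0,0,0,28,100, 0,0,0,0,0,28,100]' 30
python3 -m pendant '[0,0,0,0,0,0,30, 0,0,0,0,0,0,20, 0,0,0,0,0,0,20, 0,0,0,0,0,0,20, 0,0,0,0,0,0,20]' 30
```

```text
t: 5.72
tool_pos: [478.7, 345.0, 19.4]
tool_rot: [0.567, 0.824, -0.001, -0.0]
force: [0.3, 1.2, -0.5]
finger_gap: 85.8
grasp_force: 0.0
t: 6.35
tool_pos: [479.3, 345.6, 20.7]
tool_rot: [0.567, 0.824, 0.0, 0.0]
force: [-0.4, -0.4, 6.0]
finger_gap: 31.2
grasp_force: 29.1
```

```bash
python3 -m pendant '[0,0,0,0,0,-10,20, 0,0,0,0,0,-30,20, 0,0,0,0,0,-55,20, 0,0,0,0,0,-85,20, 0,0,0,0,0,-115,20, 0,0,0,0,0,-145,20, 0,0,0,0,0,-170,20, 0,0,0,0,0,-175,20, 0,0,0,0,0,-175,20]' 30
python3 to.py 512.4 74.8 196 0.187
```

```text
t: 7.48
tool_pos: [479.0, 345.2, 194.8]
tool_rot: [0.567, 0.824, -0.0, -0.0]
force: [-0.1, -0.5, -1.0]
finger_gap: 31.2
grasp_force: 29.6
shift [-264.4  -65.5   -1.2] turn [-0.001  0.     0.179] at [479.  345.2 194.8]
```

```bash
python3 -m pendant '[0,0,0.02,-12,-3,0,20, 0,0,0.04,-36,-9,0,20, 0,0,0.06,-66,-16,0,20, 0,0,0.09,-98,-24,0,20, 0,0,0.11,-130,-32,0,20, 0,0,0.13,-162,-40,0,20, 0,0,0.15,-194,-48,0,20, 0,0,0.17,-225,-56,0,20, 0,0,0.179,-250,-62,0,20, 0,0,0.179,-262,-65,0,20, 0,0,0.179,-264,-65.5,0,20, 0,0,0.179,-264,-65.5,0,20, 0,0,0.179,-264,-65.5,0,20, 0,0,0.179,-264,-65.5,0,20]' 30
python3 to.py 512.4 74.8 94 0.187
python3 - <<'E'
from h import *
T=np.mean([arm.camera("top").astype(float) for _ in range(2)],0)[:,:,::-1];S=np.mean([arm.camera("side").astype(float) for _ in range(2)],0)[:,:,::-1]
c=lambda i,x,y,w,k:cv2.resize(np.clip(i[y:y+w,x:x+w]*1.4,0,255).astype(np.uint8),None,fx=k,fy=k,interpolation=cv2.INTER_CUBIC)
cv2.imwrite("pics/p1.png",np.hstack([c(T,235,180,80,5),c(S,260,170,80,5)]))
E
```

```text
t: 9.22
tool_pos: [512.4, 76.2, 195.2]
tool_rot: [0.637, 0.77, -0.0, -0.0]
force: [0.4, -0.7, -0.7]
finger_gap: 30.9
grasp_force: 29.6
shift [ -1.4  -0.2 101.2] turn [-0.    -0.     0.001] at [512.4  76.2 195.2]
```

View pics/p1.png

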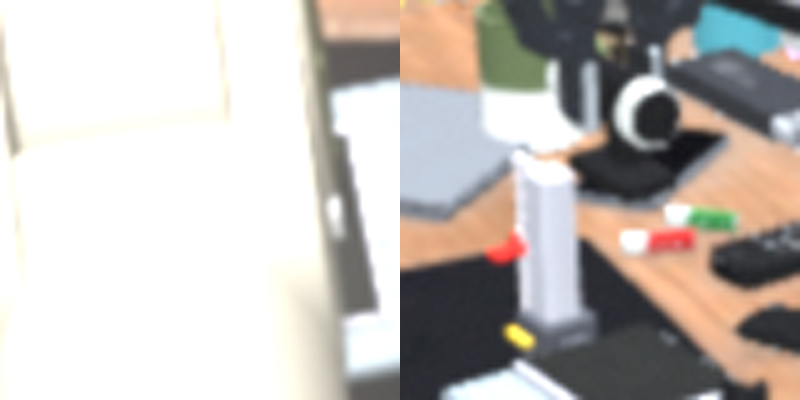

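The webcam hangs upright over the plate, with its right band at about (310,193) in the side view. I'll lower it.

```bash
python3 -m pendant '[0,0,0,-1,0,10,20, 0,0,0,-1,0,30,20, 0,0,0,-1,0,55,20, 0,0,0,-1,0,78,20, 0,0,0,-1,0,93,20, 0,0,0,-1,0,101,20, 0,0,0,-1,0,101,20, 0,0,0,-1,0,101,20]' 30
python3 -m pendant '[0,0,0,0,0,2,20, 0,0,0,0,0,4,20, 0,0,0,0,0,6,20, 0,0,0,0,0,6,20]' 30
```

```text
t: 10.42
tool_pos: [513.2, 74.5, 95.0]
tool_rot: [0.638, 0.77, 0.0, 0.0]
force: [0.3, 0.4, -1.4]
finger_gap: 31.3
grasp_force: 29.6
t: 10.92
tool_pos: [512.5, 74.4, 88.1]
tool_rot: [0.638, 0.77, -0.0, -0.0]
force: [-0.1, 1.4, -0.6]
finger_gap: 30.9
grasp_force: 29.6
```

```bash
for i in 1; do python3 -m pendant '[0,0,0,0,0,1,20, 0,0,0,0,0,2,20, 0,0,0,0,0,3,20, 0,0,0,0,0,3,20]' 30; done
python3 -m pendant '[0,0,0,0,0,1,20, 0,0,0,0,0,2,20, 0,0,0,0,0,2,20]' 30
```

```text
t: 11.42
tool_pos: [512.6, 74.4, 85.2]
tool_rot: [0.638, 0.77, -0.0, -0.0]
force: [1.0, 0.2, -1.2]
finger_gap: 30.9
grasp_force: 29.6
t: 11.8
tool_pos: [513.0, 74.5, 84.0]
tool_rot: [0.638, 0.77, 0.0, 0.0]
force: [-2.0, -0.9, 5.6]
finger_gap: 31.1
grasp_force: 30.2
```

```bash
python3 -m pendant '[0,0,0,0,0,-0.5,40, 0,0,0,0,0,-0.5,60, 0,0,0,0,0,-0.5,80, 0,0,0,0,0,-0.5,100, 0,0,0,0,0,-0.5,100, 0,0,0,0,0,-12,100, 0,0,0,0,0,-35,100, 0,0,0,0,0,-70,100, 0,0,0,0,0,-110,100, 0,0,0,0,0,-120,100, 0,0,0,0,0,-120,100]' 30
python3 to.py 503.8 -84 190 0.187
```

```text
t: 13.18
tool_pos: [513.0, 74.5, 204.1]
tool_rot: [0.638, 0.77, 0.001, 0.0]
force: [-0.5, -1.1, -0.3]
finger_gap: 84.9
grasp_force: 0.0
shift [-154.   -38.6   14. ] turn [ 0.002 -0.     0.   ] at [513.   74.5 204.1]
```

```bash
python3 -m pendant '[0,0,0,-20,-5,0,100, 0,0,0,-50,-12,0,100, 0,0,0,-90,-22,2,100, 0,0,0,-125,-31,8,100, 0,0,0,-148,-37,12,100, 0,0,0,-154,-38.6,14,100, 0,0,0,-154,-38.6,14,100, 0,0,0,-154,-38.6,14,100]' 30
python3 - <<'E'
from h import *
T=np.mean([arm.camera("top").astype(float) for _ in range(3)],0)[:,:,::-1];S=np.mean([arm.camera("side").astype(float) for _ in range(3)],0)[:,:,::-1]
c=lambda i,x,y,w,k,g:cv2.resize(np.clip(i[y:y+w,x:x+w]*g,0,255).astype(np.uint8),None,fx=k,fy=k,interpolation=cv2.INTER_CUBIC)
cv2.imwrite("pics/p2.png",np.hstack([c(T,250,195,66,6,1.6),c(S,275,195,66,6,1.6)]))
for z in (63,):
  for n in("top","side"):print(n,proj(n,[515,77,z+48]),proj(n,[515-31*.185,77+31*.983,111]))
E
```

```text
t: 14.18
tool_pos: [503.6, -82.6, 189.1]
tool_rot: [0.637, 0.771, -0.0, -0.0]
force: [0.2, -0.3, -0.4]
finger_gap: 85.3
grasp_force: 0.0
top [284.46108275 226.00781869] [270.09900286 228.85745221]
side [304.1864223  228.02436395] [297.97158764 224.26828767]
```

View pics/p2.png

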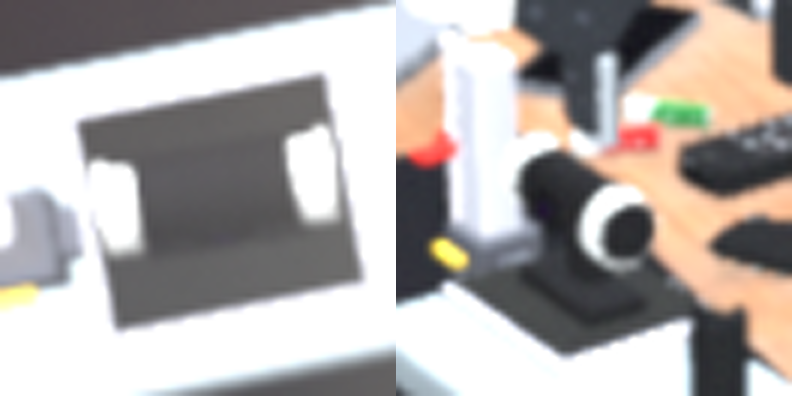

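The webcam stands straight on the plate. The band midpoint is at about (285.8,226.3), against (284.5,226) predicted for the centre. Next I'll go down over the knob and pinch it.

```bash
python3 -m pendant '[0,0,0,-1,0,20,100, 0,0,0,-1,0,50,100, 0,0,0,-1,0,80,100, 0,0,0,-1,0,98,100, 0,0,0,-1,0,105,100, 0,0,0,-1,0,105,100, 0,0,0,-1,0,105,60, 0,0,0,-1,0,105,30, 0,0,0,-1,0,105,15, 0,0,0,-1,0,105,15, 0,0,0,-1,0,105,15, 0,0,0,-1,0,105,15]' 40
```

```text
t: 15.98
tool_pos: [505.0, -85.0, 85.3]
tool_rot: [0.638, 0.77, 0.001, 0.001]
force: [3.1, 0.6, 6.4]
finger_gap: 23.3
grasp_force: 40.8
```

```bash
cat > arc.py <<'E'
import sys,numpy as np
a,b,n=float(sys.argv[1]),float(sys.argv[2]),int(sys.argv[3])
t=np.linspace(a,b,n+1)[1:]
print(", ".join("0,0,0,%.1f,%.1f,0,15"%(55*(np.sin(v)-np.sin(a)),-55*(np.cos(v)-np.cos(a))) for v in t))
E
python3 arc.py 0.77 1.57 8;python3 -c "
from workcell import arm
s=arm.get_state();print(s['tool_pos'],s['force'])"
```

```text
0,0,0,3.8,4.0,0,15, 0,0,0,7.1,8.4,0,15, 0,0,0,10.0,13.1,0,15, 0,0,0,12.4,18.0,0,15, 0,0,0,14.2,23.2,0,15, 0,0,0,15.6,28.5,0,15, 0,0,0,16.4,34.0,0,15, 0,0,0,16.7,39.4,0,15
[504.99991023 -85.01086611  85.30751482] [3.05300131 0.62133385 6.43479386]
```

```bash
python3 -m pendant '[0,0,0,3.8,4,0,15, 0,0,0,7.1,8.4,0,15, 0,0,0,10,13.1,0,15, 0,0,0,12.4,18,0,15, 0,0,0,14.2,23.2,0,15, 0,0,0,15.6,28.5,0,15, 0,0,0,16.4,34,0,15, 0,0,0,16.7,39.4,0,15]' 40
cat > st.py <<'E'
from workcell import arm
import numpy as np
s=arm.get_state();c,k=np.cos(.187),np.sin(.187);p=s["tool_pos"];f=s["force"]
v=p[:2]-np.array([550.5,-116]);X=c*v[0]+k*v[1];Y=-k*v[0]+c*v[1]
th=np.arctan2(Y,-X);F=(c*f[0]+k*f[1],-k*f[0]+c*f[1])
print("tool xy(y',x')",round(Y,1),round(X,1),"r",round(np.hypot(X,Y),1),"th",round(th%(2*np.pi),3),"Frad",round((F[0]*X+F[1]*Y)/np.hypot(X,Y),1),"Ftan",round(F[0]*np.sin(th)+F[1]*np.cos(th),1),"gap",round(s["finger_gap"],1),"z",p[2].round(1))
E
python3 st.py; python3 arc.py 1.57 2.62 10
```

```text
t: 16.98
tool_pos: [539.2, -60.4, 85.2]
tool_rot: [0.638, 0.77, 0.0, -0.001]
force: [-3.8, 3.3, 13.6]
finger_gap: 23.5
grasp_force: 41.6
tool xy(y',x') 56.8 -0.8 r 56.8 th 1.558 Frad 4.0 Ftan -3.1 gap 23.5 z 85.2
0,0,0,-0.3,5.8,0,15, 0,0,0,-1.2,11.5,0,15, 0,0,0,-2.7,17.0,0,15, 0,0,0,-4.8,22.4,0,15, 0,0,0,-7.4,27.6,0,15, 0,0,0,-10.5,32.4,0,15, 0,0,0,-14.2,36.9,0,15, 0,0,0,-18.3,41.0,0,15, 0,0,0,-22.7,44.6,0,15, 0,0,0,-27.6,47.7,0,15
```

```bash
python3 -m pendant '[0,0,0,-0.3,5.8,0,15, 0,0,0,-1.2,11.5,0,15, 0,0,0,-2.7,17,0,15, 0,0,0,-4.8,22.4,0,15, 0,0,0,-7.4,27.6,0,15, 0,0,0,-10.5,32.4,0,15, 0,0,0,-14.2,36.9,0,15, 0,0,0,-18.3,41,0,15, 0,0,0,-22.7,44.6,0,15, 0,0,0,-27.6,47.7,0,15]' 40
python3 st.py;python3 arc.py 2.62 3.72 12
```

```text
t: 18.23
tool_pos: [592.7, -77.1, 85.4]
tool_rot: [0.637, 0.771, 0.002, 0.0]
force: [2.2, 6.3, 8.1]
finger_gap: 23.3
grasp_force: 41.1
tool xy(y',x') 30.4 48.7 r 57.4 th 2.583 Frad 5.9 Ftan -3.2 gap 23.3 z 85.4
0,0,0,-4.5,2.3,0,15, 0,0,0,-9.2,4.2,0,15, 0,0,0,-14.0,5.6,0,15, 0,0,0,-18.9,6.7,0,15, 0,0,0,-23.9,7.2,0,15, 0,0,0,-29.0,7.3,0,15, 0,0,0,-34.0,6.9,0,15, 0,0,0,-39.0,6.1,0,15, 0,0,0,-43.8,4.8,0,15, 0,0,0,-48.6,3.1,0,15, 0,0,0,-53.1,0.9,0,15, 0,0,0,-57.5,-1.6,0,15
```

```bash
python3 -m pendant '[0,0,0,-4.5,2.3,0,15, 0,0,0,-9.2,4.2,0,15, 0,0,0,-14,5.6,0,15, 0,0,0,-18.9,6.7,0,15, 0,0,0,-23.9,7.2,0,15, 0,0,0,-29,7.3,0,15, 0,0,0,-34,6.9,0,15, 0,0,0,-39,6.1,0,15, 0,0,0,-43.8,4.8,0,15, 0,0,0,-48.6,3.1,0,15, 0,0,0,-53.1,0.9,0,15, 0,0,0,-57.5,-1.6,0,15]' 60
python3 st.py;python3 arc.py 3.72 5.52 15
```

```text
t: 19.73
tool_pos: [602.3, -135.9, 85.6]
tool_rot: [0.638, 0.77, 0.001, 0.002]
force: [5.2, 1.9, 5.7]
finger_gap: 22.7
grasp_force: 60.3
tool xy(y',x') -29.2 47.2 r 55.5 th 3.695 Frad 4.1 Ftan -3.6 gap 22.7 z 85.6
0,0,0,-5.3,-3.9,0,15, 0,0,0,-10.1,-8.5,0,15, 0,0,0,-14.3,-13.5,0,15, 0,0,0,-17.9,-19.1,0,15, 0,0,0,-20.8,-25.0,0,15, 0,0,0,-22.9,-31.3,0,15, 0,0,0,-24.3,-37.7,0,15, 0,0,0,-24.9,-44.3,0,15, 0,0,0,-24.7,-50.9,0,15, 0,0,0,-23.8,-57.4,0,15, 0,0,0,-22.0,-63.8,0,15, 0,0,0,-19.5,-69.9,0,15, 0,0,0,-16.3,-75.6,0,15, 0,0,0,-12.4,-81.0,0,15, 0,0,0,-7.9,-85.8,0,15
```

```bash
python3 -m pendant '[0,0,0,-5.3,-3.9,0,15, 0,0,0,-10.1,-8.5,0,15, 0,0,0,-14.3,-13.5,0,15, 0,0,0,-17.9,-19.1,0,15, 0,0,0,-20.8,-25,0,15, 0,0,0,-22.9,-31.3,0,15, 0,0,0,-24.3,-37.7,0,15, 0,0,0,-24.9,-44.3,0,15, 0,0,0,-24.7,-50.9,0,15, 0,0,0,-23.8,-57.4,0,15, 0,0,0,-22,-63.8,0,15, 0,0,0,-19.5,-69.9,0,15, 0,0,0,-16.3,-75.6,0,15, 0,0,0,-12.4,-81,0,15, 0,0,0,-7.9,-85.8,0,15]' 60
python3 st.py;python3 arc.py 5.52 7.92 20
python3 - <<'E'
from h import *
S=np.mean([arm.camera("side").astype(float) for _ in range(2)],0)[:,:,::-1]
h=cv2.cvtColor(S.astype(np.uint8),cv2.COLOR_BGR2HSV)
for n,lo,hi in(("red",(0,150,120),(8,255,255)),("yel",(20,120,120),(35,255,255))):
    m=cv2.inRange(h,lo,hi)[200:250,270:292];print(n,np.argwhere(m).mean(0)[::-1]+[270,200],m.sum()//255)
cv2.imwrite("pics/s1.png",cv2.resize(np.clip(S[180:260,265:345]*1.5,0,255).astype(np.uint8),None,fx=6,fy=6,interpolation=cv2.INTER_CUBIC))
E
```

```text
t: 21.6
tool_pos: [519.6, -158.7, 85.4]
tool_rot: [0.637, 0.771, 0.002, 0.001]
force: [7.1, 3.8, 4.4]
finger_gap: 22.9
grasp_force: 60.2
tool xy(y',x') -36.2 -38.3 r 52.7 th 5.527 Frad -7.3 Ftan -3.5 gap 22.9 z 85.4
0,0,0,5.0,-4.3,0,15, 0,0,0,10.5,-7.9,0,15, 0,0,0,16.4,-10.8,0,15, 0,0,0,22.6,-13.1,0,15, 0,0,0,29.1,-14.5,0,15, 0,0,0,35.6,-15.2,0,15, 0,0,0,42.2,-15.1,0,15, 0,0,0,48.8,-14.2,0,15, 0,0,0,55.2,-12.5,0,15, 0,0,0,61.3,-10.1,0,15, 0,0,0,67.1,-6.9,0,15, 0,0,0,72.5,-3.1,0,15, 0,0,0,77.3,1.3,0,15, 0,0,0,81.7,6.3,0,15, 0,0,0,85.4,11.8,0,15, 0,0,0,88.4,17.6,0,15, 0,0,0,90.7,23.8,0,15, 0,0,0,92.2,30.2,0,15, 0,0,0,92.9,36.8,0,15, 0,0,0,92.9,43.4,0,15
red [280.77272727 219.54545455] 22
yel [283.22222222 230.88888889] 18
```

View pics/s1.png

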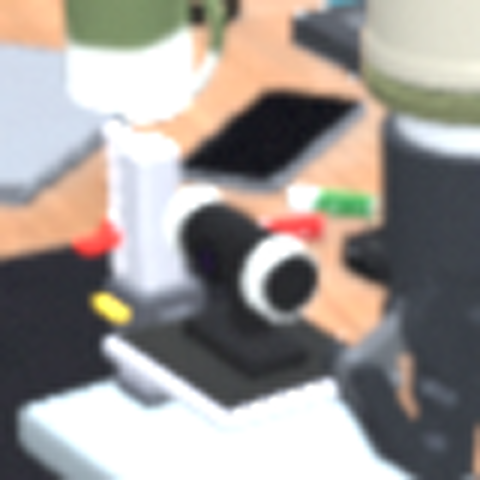

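```bash
python3 -m pendant '[0,0,0,5,-4.3,0,15, 0,0,0,10.5,-7.9,0,15, 0,0,0,16.4,-10.8,0,15, 0,0,0,22.6,-13.1,0,15, 0,0,0,29.1,-14.5,0,15, 0,0,0,35.6,-15.2,0,15, 0,0,0,42.2,-15.1,0,15, 0,0,0,48.8,-14.2,0,15, 0,0,0,55.2,-12.5,0,15, 0,0,0,61.3,-10.1,0,15, 0,0,0,67.1,-6.9,0,15, 0,0,0,72.5,-3.1,0,15, 0,0,0,77.3,1.3,0,15, 0,0,0,81.7,6.3,0,15, 0,0,0,85.4,11.8,0,15, 0,0,0,88.4,17.6,0,15, 0,0,0,90.7,23.8,0,15, 0,0,0,92.2,30.2,0,15, 0,0,0,92.9,36.8,0,15, 0,0,0,92.9,43.4,0,15]' 60
python3 st.py;python3 arc.py 7.92 8.92 9; python3 arc.py 8.92 10.02 12
```

```text
t: 24.2
tool_pos: [542.9, -59.6, 85.3]
tool_rot: [0.638, 0.77, 0.001, -0.001]
force: [-4.3, 3.2, 13.5]
finger_gap: 22.6
grasp_force: 61.2
tool xy(y',x') 56.9 3.1 r 57.0 th 1.625 Frad 3.8 Ftan -3.9 gap 22.6 z 85.3
0,0,0,-0.7,6.1,0,15, 0,0,0,-2.1,12.0,0,15, 0,0,0,-4.2,17.8,0,15, 0,0,0,-6.9,23.2,0,15, 0,0,0,-10.2,28.4,0,15, 0,0,0,-14.0,33.2,0,15, 0,0,0,-18.3,37.5,0,15, 0,0,0,-23.1,41.3,0,15, 0,0,0,-28.3,44.5,0,15
0,0,0,-4.5,2.2,0,15, 0,0,0,-9.2,4.0,0,15, 0,0,0,-14.1,5.4,0,15, 0,0,0,-19.0,6.3,0,15, 0,0,0,-24.0,6.8,0,15, 0,0,0,-29.1,6.8,0,15, 0,0,0,-34.1,6.3,0,15, 0,0,0,-39.1,5.4,0,15, 0,0,0,-43.9,4.1,0,15, 0,0,0,-48.6,2.3,0,15, 0,0,0,-53.1,0.0,0,15, 0,0,0,-57.4,-2.6,0,15
```

```bash
python3 -m pendant '[0,0,0,-0.7,6.1,0,15, 0,0,0,-2.1,12,0,15, 0,0,0,-4.2,17.8,0,15, 0,0,0,-6.9,23.2,0,15, 0,0,0,-10.2,28.4,0,15, 0,0,0,-14,33.2,0,15, 0,0,0,-18.3,37.5,0,15, 0,0,0,-23.1,41.3,0,15, 0,0,0,-28.3,44.5,0,15]' 60
python3 -m pendant '[0,0,0,-4.5,2.2,0,15, 0,0,0,-9.2,4,0,15, 0,0,0,-14.1,5.4,0,15, 0,0,0,-19,6.3,0,15, 0,0,0,-24,6.8,0,15, 0,0,0,-29.1,6.8,0,15, 0,0,0,-34.1,6.3,0,15, 0,0,0,-39.1,5.4,0,15, 0,0,0,-43.9,4.1,0,15, 0,0,0,-48.6,2.3,0,15, 0,0,0,-53.1,0,0,15, 0,0,0,-57.4,-2.6,0,15]' 60
python3 st.py;python3 arc.py 10.02 11.42 12
```

```text
t: 25.32
tool_pos: [593.4, -77.8, 85.5]
tool_rot: [0.637, 0.771, 0.002, 0.0]
force: [1.4, 5.9, 9.4]
finger_gap: 22.5
grasp_force: 60.7
t: 26.82
tool_pos: [602.0, -136.7, 85.6]
tool_rot: [0.638, 0.77, 0.001, 0.002]
force: [5.3, 1.5, 6.1]
finger_gap: 22.8
grasp_force: 60.3
tool xy(y',x') -29.9 46.7 r 55.5 th 3.712 Frad 4.4 Ftan -3.4 gap 22.8 z 85.6
0,0,0,-5.1,-3.9,0,15, 0,0,0,-9.7,-8.4,0,15, 0,0,0,-13.7,-13.3,0,15, 0,0,0,-17.2,-18.7,0,15, 0,0,0,-20.0,-24.5,0,15, 0,0,0,-22.1,-30.6,0,15, 0,0,0,-23.5,-36.8,0,15, 0,0,0,-24.1,-43.2,0,15, 0,0,0,-24.0,-49.6,0,15, 0,0,0,-23.2,-56.0,0,15, 0,0,0,-21.6,-62.2,0,15, 0,0,0,-19.3,-68.2,0,15
```

```bash
python3 -m pendant '[0,0,0,-5.1,-3.9,0,15, 0,0,0,-9.7,-8.4,0,15, 0,0,0,-13.7,-13.3,0,15, 0,0,0,-17.2,-18.7,0,15, 0,0,0,-20,-24.5,0,15, 0,0,0,-22.1,-30.6,0,15, 0,0,0,-23.5,-36.8,0,15, 0,0,0,-24.1,-43.2,0,15, 0,0,0,-24,-49.6,0,15, 0,0,0,-23.2,-56,0,15, 0,0,0,-21.6,-62.2,0,15, 0,0,0,-19.3,-68.2,0,15]' 60
python3 st.py; python3 - <<'E'
from h import *
I={n:np.mean([arm.camera(n).astype(float) for _ in range(4)],0)[:,:,::-1] for n in("top","side")}
def w(n,x,y,W,H,f):  # soft colour-weighted centroid
    J=I[n][y:y+H,x:x+W];b,g,r=J[...,0],J[...,1],J[...,2];q=np.clip(f(b,g,r)-30,0,None)
    Y,X=np.mgrid[y:y+H,x:x+W];return np.array([(q*X).sum(),(q*Y).sum()])/q.sum(),q.sum()
red=lambda b,g,r:r-np.maximum(g,b)-20;yel=lambda b,g,r:np.minimum(r,g)-b
for n,bx in(("side",(272,208,18,30)),("top",(226,228,32,26))):
    print(n,"red",w(n,*bx,red),"yel",w(n,*bx,yel))
r=tri(w("top",226,228,32,26,red)[0],w("side",272,208,18,30,red)[0]);y=tri(w("top",226,228,32,26,yel)[0],w("side",272,208,18,30,yel)[0])
print(r,y)
c=lambda i,x,y,W,k:cv2.resize(np.clip(i[y:y+W,x:x+W]*1.3,0,255).astype(np.uint8),None,fx=k,fy=k,interpolation=cv2.INTER_CUBIC)
cv2.imwrite("pics/m1.png",np.hstack([c(I["top"],224,220,40,10),c(I["side"],268,205,40,10)]))
E
```

```text
t: 28.32
tool_pos: [538.2, -167.5, 85.4]
tool_rot: [0.637, 0.771, 0.001, 0.001]
force: [4.5, 4.6, 7.1]
finger_gap: 22.8
grasp_force: 60.4
tool xy(y',x') -48.3 -21.7 r 52.9 th 5.135 Frad -5.5 Ftan -3.3 gap 22.8 z 85.4
side red (array([279.85473485, 219.64412879]), np.float64(1320.0)) yel (array([282.49155049, 223.13012252]), np.float64(1183.5))
top red (array([237.77163453, 241.36846825]), np.float64(7248.25)) yel (array([248.02447726, 243.26776335]), np.float64(2522.75))
(array([482.98971083, 177.80197478, 102.69318125]), np.float64(2.16148742037167)) (array([480.65435612, 155.45802282, 101.03585209]), np.float64(1.6277734677184053))
```

View pics/m1.png

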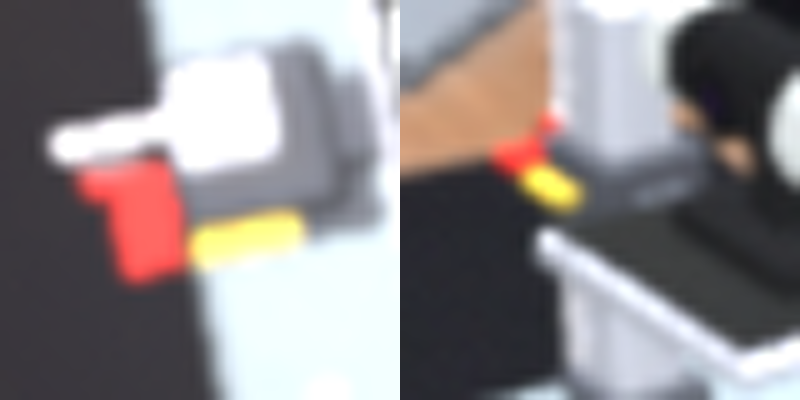

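The pointer's tip meets the red mark's edge, with the pointer slightly low. The top crop has the tip near (190,245), and in the side crop yellow lies just below red. I'll refine the gap using the unobstructed first frames.

```bash
python3 - <<'E'
from h import *
d=np.load("avg0.npz");T,S=d["T"],d["S"]
b,g,r=[S[...,i] for i in range(3)];q=np.clip(r-np.maximum(g,b)-25,0,None)
print(q[214:225,274:289].astype(int))
b,g,r=[T[...,i] for i in range(3)];qt=np.clip(r-np.maximum(g,b)-50,0,None);print(qt[234:252,229:246].astype(int))
def cen(q,x,y,W,H):
    Y,X=np.mgrid[y:y+H,x:x+W];k=q[y:y+H,x:x+W];return np.array([(k*X).sum(),(k*Y).sum()])/k.sum()
a=cen(q,274,214,13,11);t=cen(qt,229,234,17,18);print(a,t,tri(t,a))
# every top-view red pixel at height z, projected: predicted side centroid
Y,X=np.nonzero(qt[234:252,229:246]>40)
for z in(98,100,102,104,106):
    P=[proj("side",onz("top",(x+229,y+234),z)) for x,y in zip(X,Y)];P=np.array(P);print(z,P.mean(0).round(2),P.min(0).round(1),P.max(0).round(1))
E
```

```text
[[ 13  14  15  14  14  13  13  13   8   0   0   0   0   0   0]
 [  7  14  16  15  14  14  13  14  13   0   0   0   0   0   0]
 [  0   9  15  15  15  14  15  24  53  24   0   0   0   0   0]
 [  0   3  14  15  15  15  19  36  84  61   0   0   0   0   0]
 [  0   0  12  17  19  24  45  68 112 110  61   1   0   0   0]
 [  0   0  11  42  68  89 112 127 142 146 120  30   0   0   0]
 [  0   0   5  58 108 137 147 145 137 130  95  11   0   0   0]
 [  0   0   0  37  84 119 128 108  75  39   7   0   0   0   0]
 [  0   0   0   0  21  48  49  31   1   0   0   0   0   0   0]
 [  0   0   0   0   0   0   0   0   0   0   0   0   0   0   0]
 [  0   0   0   0   0   0   0   0   0   0   0   0   0   0   0]]
[[  0   0   0   0   0   0   0   0   0   0   0   0   0   0   0   0   0]
 [  0   0   0   0   0   0   0   0   0   0   0   0   0   0   0   0   0]
 [  0   0   0   0   0   0   0   2  17  32  45  17   0   0   0   0   0]
 [  0   0   0  19  40  45  60  72  81  89  94  68   0   0   0   0   0]
 [  0   0   0  46  87  92  99 104 106 108 107  88   7   0   0   0   0]
 [  0   0   0  23  63  75  97 110 111 111 110  94  
[... 553 characters left out ...]
6  60  36  10   0   0   0   0   0]
 [  0   0   0   0   0   0   0   0   0   0   0   0   0   0   0   0   0]
 [  0   0   0   0   0   0   0   0   0   0   0   0   0   0   0   0   0]
 [  0   0   0   0   0   0   0   0   0   0   0   0   0   0   0   0   0]
 [  0   0   0   0   0   0   0   0   0   0   0   0   0   0   0   0   0]]
[280.57006635 218.98919014] [237.75850578 241.36998975] (array([483.87588171, 177.20962384, 104.65541962]), np.float64(0.020220698747017794))
98 [280.78 220.93] [276.5 219. ] [284.9 222.5]
100 [280.72 220.32] [276.5 218.4] [284.8 221.9]
102 [280.67 219.72] [276.4 217.8] [284.8 221.3]
104 [280.62 219.12] [276.4 217.2] [284.7 220.7]
106 [280.56 218.51] [276.3 216.6] [284.7 220.1]
```

```bash
python3 arc.py 11.42 11.77 4
```

```text
0,0,0,2.2,-4.3,0,15, 0,0,0,4.7,-8.4,0,15, 0,0,0,7.6,-12.2,0,15, 0,0,0,10.8,-15.8,0,15
```

```bash
python3 -m pendant '[0,0,0,2.2,-4.3,0,15, 0,0,0,4.7,-8.4,0,15, 0,0,0,7.6,-12.2,0,15, 0,0,0,10.8,-15.8,0,15, 0,0,0,10.8,-15.8,0,15, 0,0,0,10.8,-15.8,0,15]' 60
python3 st.py
python3 -m pendant '[0,0,0,0,0,0,40, 0,0,0,0,0,0,70, 0,0,0,0,0,0,100, 0,0,0,0,0,0,100, 0,0,0,0,0,0,100, 0,0,0,0,0,-15,100, 0,0,0,0,0,-40,100, 0,0,0,0,0,-75,100, 0,0,0,0,0,-105,100, 0,0,0,0,0,-120,100, 0,0,0,0,0,-120,100]' 30
python3 - <<'E'
from h import *
I={n:np.mean([arm.camera(n).astype(float) for _ in range(4)],0)[:,:,::-1] for n in("top","side")}
def w(n,x,y,W,H,lo,hi):
    m=cv2.inRange(cv2.cvtColor(I[n][y:y+H,x:x+W].astype(np.uint8),cv2.COLOR_BGR2HSV),lo,hi);return np.argwhere(m).mean(0)[::-1]+[x,y]
Y=((20,120,120),(35,255,255))
yt,ys=w("top",226,228,36,26,*Y),w("side",272,208,18,30,*Y);print(yt,ys,tri(yt,ys))
c=lambda i,x,y,W,k:cv2.resize(np.clip(i[y:y+W,x:x+W]*1.3,0,255).astype(np.uint8),None,fx=k,fy=k,interpolation=cv2.INTER_CUBIC)
cv2.imwrite("pics/m2.png",np.hstack([c(I["top"],235,190,80,5),c(I["side"],268,190,50,8)]))
E
```

```text
t: 29.48
tool_pos: [520.9, -159.6, 85.3]
tool_rot: [0.637, 0.771, 0.002, 0.001]
force: [4.4, 5.8, 5.9]
finger_gap: 22.9
grasp_force: 60.3
tool xy(y',x') -37.3 -37.2 r 52.7 th 5.496 Frad -7.3 Ftan -0.4 gap 22.9 z 85.3
t: 30.85
tool_pos: [519.5, -161.3, 205.3]
tool_rot: [0.638, 0.77, 0.001, 0.001]
force: [0.2, 0.6, 0.0]
finger_gap: 85.5
grasp_force: 0.0
[247.40740741 243.11111111] [283. 223.] (array([481.75042058, 156.59299797, 100.69659135]), np.float64(3.147879644927372))
```

View pics/m2.png

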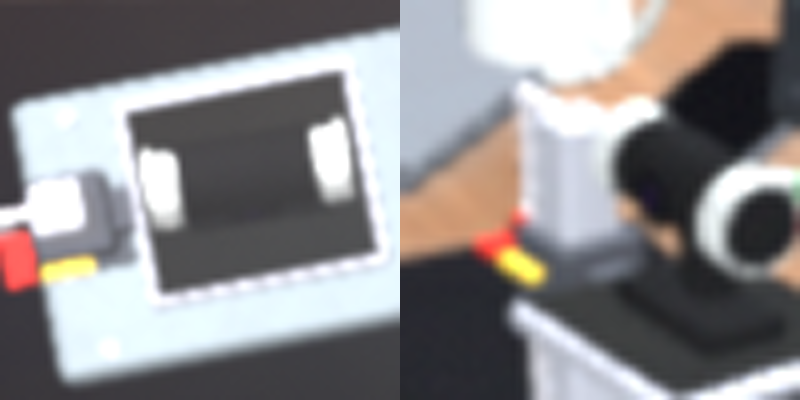

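In the last picture the webcam stands centred and upright on the raised plate. The pointer's upper-left tip runs level into the red mark, yellow at about (283,223) in the side view. The gripper is clear, so I'm handing in.

```bash
python3 -c "
from workcell import arm
print(arm.sign_off())"
```

```text
the job is handed in; nothing more can be done
None
```

I handed the job in with the webcam standing centred and upright on the raised plate, the crank released, and the pointer level with the red mark to within about 2 mm by my measurements. No verdict came back, and I viewed 11 pictures, one over the limit of 10.

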